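Put the proofing drawer to rest: cover, shut, latch

ROBOT

A 6-joint arm with a two-finger parallel gripper is mounted at the origin on the work surface; the furniture and walls round the work are solid. World frame = base frame: x ahead of the robot, y to its left, z up, the work surface at z = 0. Lengths are in m, angles in degrees, forces in N, time in s.
With the tool pointing down it reaches from about 0.4 to 0.825 m from the base axis. Payload 7 kg.
Tool frame: the origin (TCP) lies midway between the tips of the shut fingers; the grasp point (between the pads) lies r.grip_depth behind it (r.grip_depth is the distance from the TCP to the grasp point, in m); z points along the fingers, y is the line along which they close (so a half turn about z gives the same grasp; the last joint's range is limited). The gripper opens to 88 mm and grips with 3 to 60 N. Pads are 19 mm wide; open, the fingers measure 130 mm over their backs; the gripper's body (78 mm by 193 mm) begins 47 mm behind the grasp point.
Start: joints at [-60.04, 20.546, 0.682, 0, -70.136, -16.507], TCP at [0.157, -0.656, 0.227] pointing down, gripper open.
Joint ranges: [-176.03, 176.03], [-82.01, 121.73], [-58.28, 71.71], [-173.87, 95.51], [-174.79, -0.11], [-173.66, 173.66]. Speed limits (degrees/s): [136.94, 136.94, 172.46, 180, 180, 180].

INTERFACE

Orientations are given as [roll, pitch, yaw] about the fixed x, y, z axes, in that order (R = Rz(yaw) Ry(pitch) Rx(roll)).
In Python, from plant import r gives the robot as it stands.
- The arm moves only by the shell command python3 drive.py 'ROWS' [OPENING] [FORCE]. ROWS is a JSON list of rows, 1 to 12 of them, each of 6 numbers: dx, dy, dz in m, then a rotation vector rx, ry, rz in degrees; each row is the pose to reach, as a shift and turn from the pose commanded when the command began, along the tool's axes at that moment; what a row does not reach only later rows make up. A row lasts 1/12 s, in which the tool goes at most 0.0417 m and 7.16 degrees, less where a joint would pass 70% of its speed; a pose out of reach is approached as far as the arm can. OPENING is the finger opening in m, set as the command begins (- or left out keeps the last). The fingers move at their own pace and stop on an object; FORCE is the grip in N (left out, the last holds). Time passes only in rows, so rows that do not move let the fingers close. It prints the time, the measured TCP pose, the force, the opening and the grip force at its end.
- r.get_state(): the state, without advancing time (a new reading comes with each control period).
- r.capture(name): name is "scene" or "side" or "wrist"; returns a dict with "frame" (480x640x3 uint8, red, green, blue), "z_map" (480x640 float32, m along the optical axis (not along the pixel's ray), 0 where there is no reading), "fx", "fy", "cx", "cy" (pixels), "D" ([k1, k2, p1, p2, k3] as OpenCV has them; the pictures are not rectified), "cam_to_world" (4x4, takes a point from camera to world coordinates). Camera axes: x right, y down, z forward; pixel columns grow to the right and rows downward; lengths in m; the calibration is good to about 2 mm. A picture is of the moment at which its call begins.
- r.close_job(): hands the job in; it is judged then, once.
The state is a dict: "time_s": time; "joints": joint angles; "qd": joint speeds; "joint_torque": joint torques, N m; "tcp_pos": TCP position; "eef_rot": TCP orientation; "contact_force": force on the tool from outside, world axes, zero at the start; "moment": the same for the moment, N m; "gripper_width": finger opening in m; "gripper_force": force on a finger pad.
Only numpy, scipy, OpenCV 4.12 (cv2) and the standard library are available. Lean on these libraries where they do the work, as an engineer would, in place of code of your own. Each camera call takes 0.05 s, during which the arm holds its last target. There are 200 camera calls.

TASK

Put the dough away to prove: fold the open drawer's white cover down flat over the dough, push the drawer fully home into its steel cabinet, and then swing the latch lever on top of the cabinet round as far as it goes, so that it lies along the front edge with its hook in front of the drawer's pin. Do it all by pushing with the fingertips: pick nothing up, do not touch the dough, and leave the things standing around where they are.

Things in the scene. Friction and masses are not known exactly. Their poses are not given: they have to be found in the camera images.
- proof_cabinet: Fixed steel bench-top proofing cabinet, 220 deep (x) x 225 wide (y) x 118 high. Origin: middle of the foot of its front face; x points into the cabinet (away from the robot), y to its left, z up. Its flat top is at z = 118, the underside of the top at z = 106. On its right stands a dough sheeter, fixed, beyond y = -0.43 m of the robot's frame, up to 0.64 m high (its side plate 0.53).
- drawer (a joint): How far the drawer is out, in m: 0 fully home, up to 0.155 out, along the cabinet's -x. It slides stiffly (about 2.5 N) and stays where it is left. It cannot go in while the cover stands up (the cover strikes the edge of the cabinet's top) or while the latch hook is in the way of its pin.
- panel_top (a point): Middle of the top edge of the outer face of the drawer's front panel (225 wide, 12 thick, z = 14 to 116); with the drawer home it lies at x = -14, y = 0, z = 116 in the cabinet's frame. A bar handle 110 long crosses the panel's middle at z = 42, 35 mm off the face; above z = 52 the face is free but for a flat thermometer dial (34 wide, 5 proud) in the upper left corner.
- pin (a point): Top of the upright latch pin on the panel's top edge, 8 in diameter, 14 mm high over the cabinet's top, 6 mm behind panel_top, y = 0.
- cover (a joint): Angle of the cover, rad: 0 lies flat on the drawer's walls (shut), 1.57 stands upright, up to 1.85 leaning out to the left. The stiff hinge (0.25 N m) holds it wherever it is left, also half open, so it must be pushed all the way down. The drawer passes under the cabinet's top only with the cover within about 0.08 of flat.
- cover_hinge (a point): Middle of the cover's hinge line, which runs along the cabinet's x on the drawer's left wall, 100 mm left (+y) of the drawer's middle, z = 85. It moves with the drawer. The cover's inner face passes through this line.
- cover_edge (a point): Middle of the cover's free edge, on the outer (upper when shut) face. The white plastic cover measures 118 along the hinge and 200 from the hinge to this edge, 4 thick, the last 6 mm at the edge 7 thick; when shut its outer face is at z = 89 and the edge points to -y.
- latch (a joint): Angle of the latch, rad: 0 latched (its lever points along the cabinet's +y, parallel to the front edge, its hook in front of the pin), up to 1.5 open (lever points to +x, away from the robot). It closes anticlockwise seen from above, turns stiffly (0.12 N m) and stays where it is left. The hook can pass in front of the pin only when the drawer is fully home.
- latch_pivot (a point): On the upright axis of the latch, on the cabinet's top: x = 20, y = 0, z = 118 in the cabinet's frame. The latch's hub is 24 across and 20 high over the cabinet's top; the hook sweeps within 42 mm of this axis.
- latch_knob (a point): Middle of the top of the upright black knob at the end of the latch lever: 17 in diameter, its axis 50 mm from the latch's axis, its top 44 mm over the cabinet's top, free on all sides down to the lever at 16 mm over the top.
- dough_0: Round ball of dough, about 67 across, 26 high, on the drawer's floor, whose top is at z = 25. Origin: centre of its underside. Not to be touched.
- dough_1: Round ball of dough, about 67 across, 26 high, on the drawer's floor, whose top is at z = 25. Origin: centre of its underside. Not to be touched.
- dough_2: Round ball of dough, about 67 across, 26 high, on the drawer's floor, whose top is at z = 25. Origin: centre of its underside. Not to be touched.
- flour_box: Fixed steel flour box, 213 x 269 x 156 high, left of the work, an obstacle only. Origin: centre of its underside.
- white_tray: Bystander: small empty white food tray, 90 x 113, 32 high, on the rear of the cabinet's top. Origin: centre of its underside.
- salt_shaker: Bystander: salt shaker, 44 across, 90 high, on the worktop to the right of the drawer. Origin: centre of its underside.
- wheel_cutter: Bystander: pastry wheel with a black handle, 179 long, 23 high, lying on the worktop just left of the drawer. Origin: centre of its underside.
- flour_brush: Bystander: flour brush, 216 long, 16 high, lying on the worktop farther left. Origin: centre of its underside.
- mug: Bystander: green and white mug, 78 across (116 with its handle), 101 high, farther left on the worktop. Origin: centre of its underside.

How it is judged:
By the outcome, as a careful person would: the job done as asked, in the order asked, and still so for the second after the job is handed in, with the robot touching nothing.
It also fails if it takes over 72 s, if anything falls off the work surface, if the arm or the gripper's body presses on something with over 40 N, if the wrist force passes 120 N, or if a joint passes its speed limit or range.

## Working session

There is one attempt and no reset: what is moved stays moved. The work goes in short steps, Python scripts to look and compute and a shell command to move; the robot and the scene stay as the last step left them, time stands still between calls to the robot, and variables do not carry over. Pictures are saved under pics/ and viewed, at most 10 in all, crops included, and the job is handed in when it is done.

```bash
ls; mkdir -p pics; python3 - <<'E'
from plant import r
import cv2,numpy as np
for n in ["scene","side"]:
    c=r.capture(n); cv2.imwrite(f"pics/{n}0.png",c["frame"][:,:,::-1]); np.savez(f"{n}0.npz",**c)
    print(n,c["fx"],c["cx"],c["cy"],c["D"],np.round(c["cam_to_world"],3))
s=r.get_state();print(s["time_s"],s["tcp_pos"],s["eef_rot"],s["gripper_width"],r.grip_depth)
E
```

```text
drive.py
pics
plant.py
scene 451.4585122788148 323.61308938611546 235.28576883268232 [-0.07484111  0.          0.          0.          0.        ] [[ 0.188 -0.554  0.811 -0.276]
 [-0.982 -0.1    0.16  -0.117]
 [-0.007 -0.827 -0.563  0.722]
 [ 0.     0.     0.     1.   ]]
side 582.9358674251084 318.1875303436718 242.90087556286704 [0.04896704 0.         0.         0.         0.        ] [[ 0.865 -0.416  0.279  0.185]
 [-0.501 -0.738  0.452 -0.607]
 [ 0.017 -0.531 -0.847  1.305]
 [ 0.     0.     0.     1.   ]]
0.1 [ 0.15688108 -0.65606015  0.22570685] [ 1.79913581e+02 -1.04504547e-02 -1.66553625e+02] 0.08725145012892663 0.0188
```

View pics/scene0.png

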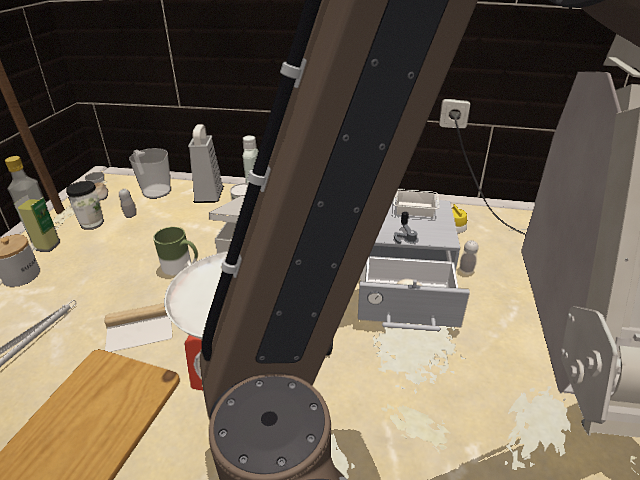

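View pics/side0.png

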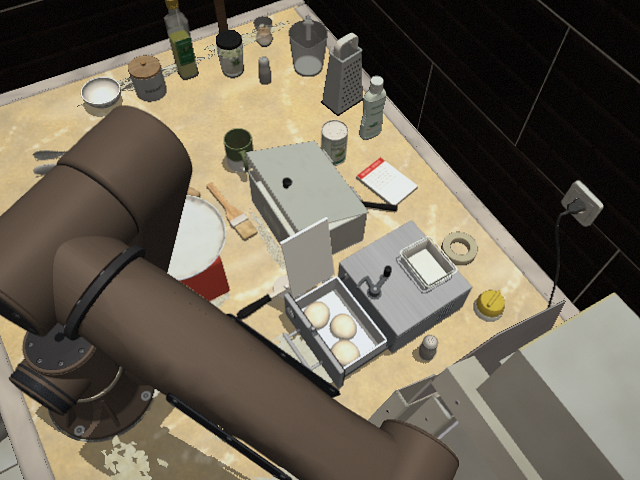

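The scene view shows the drawer front at about (412,300), with the knob at (405,217). The side view shows the cover upright at (307,255), the cabinet top around (400,285), the knob at (387,270) and the pivot at (374,292).

```bash
cat > h.py <<'E'
import numpy as np,cv2
def cloud(c):
    K=np.array([[c["fx"],0,c["cx"]],[0,c["fy"],c["cy"]],[0,0,1]],float)
    v,u=np.mgrid[:480,:640]
    p=cv2.undistortPoints(np.stack([u,v],-1).reshape(-1,1,2).astype(float),K,np.array(c["D"],float)).reshape(480,640,2)
    z=c["z_map"][...,None].astype(float)
    P=np.concatenate([p*z,z],-1)@c["cam_to_world"][:3,:3].T+c["cam_to_world"][:3,3]
    P[c["z_map"]==0]=np.nan
    return P
def ray(c,u,v,h):
    K=np.array([[c["fx"],0,c["cx"]],[0,c["fy"],c["cy"]],[0,0,1]],float)
    p=cv2.undistortPoints(np.array([[[u,v]]],float),K,np.array(c["D"],float))[0,0]
    d=c["cam_to_world"][:3,:3]@np.array([*p,1]);o=c["cam_to_world"][:3,3]
    return o+d*(h-o[2])/d[2]
E
python3 - <<'E'
from h import *
for n in ["scene","side"]:
    c=np.load(n+"0.npz");P=cloud(c);u0,v0,u1,v1=(335,215,480,355) if n=="side" else (370,190,470,265)
    m=np.zeros((480,640),bool);m[v0:v1,u0:u1]=1
    a=m&(abs(P[...,2]-.118)<.004)
    print(n,a.sum(),np.nanmedian(P[a],0))
    rc=cv2.minAreaRect(P[a][:,:2].astype(np.float32));print(rc,np.round(cv2.boxPoints(rc),3).tolist())
    k=m&(P[...,2]>.155)&(P[...,2]<.168)&(c["frame"].max(-1)<70)
    print("knob",k.sum(),np.nanmean(P[k],0),np.nanmin(P[k],0) if k.any() else 0,np.nanmax(P[k],0) if k.any() else 0)
c=np.load("side0.npz");P=cloud(c)
m=np.zeros((480,640),bool);m[215:300,275:335]=1
a=m&(P[...,2]>.12)&(P[...,2]<.35)&(c["frame"].min(-1)>120)
Q=P[a];print("cover",len(Q))
for h in np.arange(.12,.32,.03):
    q=Q[abs(Q[:,2]-h)<.01]
    if len(q): print(round(h,2),np.round([*np.median(q,0),*q.min(0),*q.max(0)],3))
for uv in [(287,293),(341,383),(374,292),(387,268)]: print(uv,P[uv[1],uv[0]].round(3),P[uv[1]+3,uv[0]].round(3))
b=c["frame"][210:400,230:490][:,:,::-1];cv2.imwrite("pics/sidecrop.png",cv2.resize(b,None,fx=3,fy=3,interpolation=2))
E
```

```text
scene 2502 [ 0.67222944 -0.18192236  0.11699052]
((0.7042067646980286, -0.1592997908592224), (0.22137106955051422, 0.1943410336971283), 3.1327097415924072) [[0.5879999995231628, -0.06800000369548798], [0.5989999771118164, -0.2619999945163727], [0.8199999928474426, -0.25], [0.8090000152587891, -0.0560000017285347]]
knob 28 [ 0.65748431 -0.13052328  0.15973669] [ 0.65135286 -0.13795865  0.15575379] [ 0.66721757 -0.12360452  0.16309097]
side 6002 [ 0.69480311 -0.16290089  0.11854435]
((0.7051459550857544, -0.10723163187503815), (0.2222009301185608, 0.30661365389823914), 3.9337193965911865) [[0.5839999914169312, 0.03799999877810478], [0.6050000190734863, -0.2680000066757202], [0.8270000219345093, -0.2529999911785126], [0.8050000071525574, 0.05299999937415123]]
knob 34 [ 0.66236399 -0.13382763  0.16180973] [ 0.65536681 -0.1400189   0.15572682] [ 0.66976504 -0.1256847   0.16683184]
cover 2883
0.12 [ 0.523 -0.05   0.125  0.444 -0.065  0.12   0.628  0.142  0.13 ]
0.15 [ 0.515 -0.046  0.15   0.456 -0.053  0.14   0.572 -0.039  0.16 ]
0.18 [ 0.551 -0.037  0.181  0.455 -0.047  0.17   0.624  0.078  0.19 ]
0.21 [ 0.515 -0.034  0.21   0.455 -0.041  0.2    0.573  0.078  0.22 ]
0.24 [ 0.514 -0.028  0.24   0.455 -0.036  0.23   0.573 -0.02   0.25 ]
0.27 [ 0.511 -0.021  0.271  0.454 -0.029  0.26   0.573 -0.01   0.28 ]
(287, 293) [ 0.447 -0.054  0.115] [ 0.443 -0.06   0.115]
(341, 383) [ 0.459 -0.277  0.05 ] [ 0.461 -0.277  0.025]
(374, 292) [ 0.613 -0.158  0.137] [ 0.611 -0.162  0.131]
(387, 268) [ 0.662 -0.132  0.163] [ 0.659 -0.137  0.161]
```

View pics/sidecrop.png

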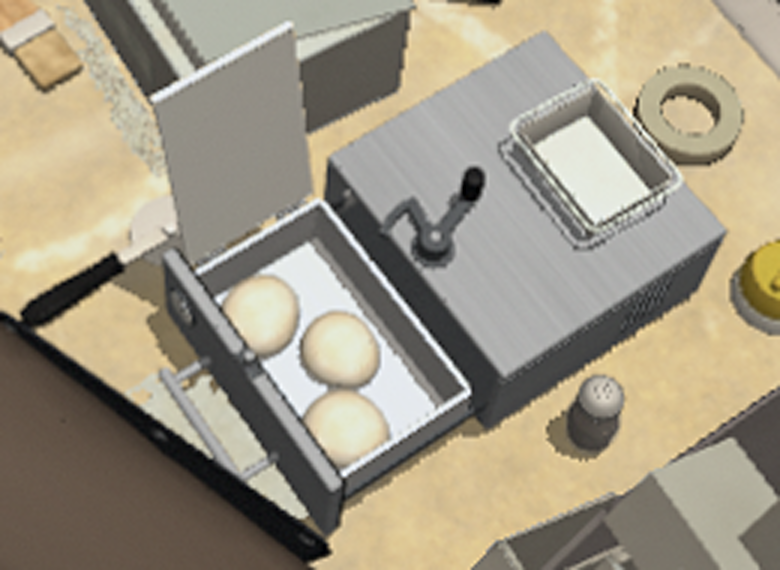

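The crop shows the cover leaning slightly outwards, the hook tip at the front edge left of the pin (385,232), and the pin at (250,358), so the drawer can go in past the hook. Next I check the obstacles along the route.

```bash
python3 - <<'E'
from h import *
def ext(n,u0,v0,u1,v1,zl,zh):
    P=cloud(np.load(n+"0.npz"))[v0:v1,u0:u1].reshape(-1,3);P=P[(P[:,2]>zl)&(P[:,2]<zh)]
    print(n,(u0,v0),len(P),np.nanpercentile(P,[1,50,99],axis=0).round(3).tolist())
ext("side",250,140,365,245,.14,.17)   # flour box
ext("side",170,195,230,300,.03,.5)    # bowl
ext("side",470,300,640,400,.2,.8)
ext("side",400,370,480,440,.05,.8)
ext("scene",520,70,600,300,.05,.8)
ext("scene",560,300,640,430,.05,.8)
a=np.radians(3.5);O=np.array([.593,-.153])
R=np.array([[np.cos(a),-np.sin(a)],[np.sin(a),np.cos(a)]])
# front edge / panel in cabinet frame
for n,(u0,v0,u1,v1) in dict(side=(335,215,480,355),scene=(370,190,470,265)).items():
    P=cloud(np.load(n+"0.npz"))[v0:v1,u0:u1].reshape(-1,3);q=P[abs(P[:,2]-.118)<.003];w=(q[:,:2]-O)@R
    w=w[(w[:,0]>-.02)&(abs(w[:,1])<.13)]
    for b in [(-.1,-.05),(-.05,0),(0,.05),(.05,.1)]:
        s=w[(w[:,1]>b[0])&(w[:,1]<b[1])];print(n,b,len(s),np.percentile(s[:,0],[1,99]).round(4))
    print("y",[np.percentile(w[(w[:,0]>x)&(w[:,0]<x+.05)][:,1],[1,99]).round(4).tolist() for x in (0,.05,.1,.15)])
P=cloud(np.load("scene0.npz"))[245:330,350:480].reshape(-1,3);w=np.c_[(P[:,:2]-O)@R,P[:,2]]
s=w[(w[:,2]>.06)&(w[:,2]<.11)&(w[:,0]<-.1)]
for y in np.arange(-.1,.12,.04):
    t=s[abs(s[:,1]-y)<.02];print("panel",y.round(2),len(t),np.median(t[:,0]).round(4) if len(t) else 0)
print("panel y",np.percentile(s[:,1],[0,1,99,100]))
E
```

```text
side (250, 140) 2708 [[0.614, 0.036, 0.14], [0.663, 0.159, 0.155], [0.715, 0.3, 0.17]]
side (170, 195) 4367 [[0.239, 0.043, 0.036], [0.319, 0.104, 0.192], [0.387, 0.233, 0.211]]
side (470, 300) 14012 [[0.507, -0.605, 0.347], [0.6, -0.531, 0.637], [0.735, -0.453, 0.64]]
side (400, 370) 5098 [[0.359, -0.546, 0.265], [0.474, -0.493, 0.507], [0.55, -0.449, 0.653]]
scene (520, 70) 16901 [[0.346, -0.553, 0.059], [0.629, -0.45, 0.28], [1.083, -0.434, 0.499]]
scene (560, 300) 8978 [[0.163, -0.548, 0.062], [0.243, -0.441, 0.186], [0.418, -0.424, 0.262]]
side (-0.1, -0.05) 1389 [0.0075 0.2219]
side (-0.05, 0) 1027 [0.0071 0.2239]
side (0, 0.05) 743 [0.0069 0.2029]
side (0.05, 0.1) 1192 [0.007  0.2226]
y [[-0.1122, 0.1093], [-0.1119, 0.1096], [-0.1121, 0.1094], [-0.1114, 0.1101]]
scene (-0.1, -0.05) 800 [0.0026 0.2156]
scene (-0.05, 0) 613 [0.0039 0.1972]
scene (0, 0.05) 467 [0.0021 0.2062]
scene (0.05, 0.1) 292 [0.0014 0.1507]
y [[-0.1079, 0.0805], [-0.1073, 0.0701], [-0.1069, 0.0608], [-0.1074, 0.0491]]
panel -0.1 287 -0.1495
panel -0.06 350 -0.1499
panel -0.02 348 -0.1501
panel 0.02 347 -0.151
panel 0.06 346 -0.1522
panel 0.1 296 -0.1522
panel y [-0.11296366 -0.11018653  0.10985371  0.11242247]
```

```bash
python3 - <<'E'
from h import *
A=[]
for n in ("scene","side"):
    c=np.load(n+"0.npz");P=cloud(c).copy()
    if n=="scene": P[:,:480]=np.nan
    else: P[:,:400]=np.nan;P[430:,:460]=np.nan
    A.append(P.reshape(-1,3))
P=np.vstack(A);P=P[np.isfinite(P[:,0])]
print("rows x, cols y -.70..-.35; max z")
for x in np.arange(.05,.66,.05):
    print(x.round(2),[ (lambda q: q.max().round(2) if len(q) else '-')(P[(abs(P[:,0]-x)<.025)&(abs(P[:,1]-y)<.025)][:,2]) for y in np.arange(-.7,-.34,.05)])
E
```

```text
rows x, cols y -.70..-.35; max z
0.05 ['-', '-', '-', '-', '-', '-', '-', '-']
0.1 ['-', '-', '-', '-', '-', '-', '-', '-']
0.15 ['-', '-', '-', np.float64(0.01), np.float64(0.0), np.float64(0.2), np.float64(0.01), np.float64(0.01)]
0.2 ['-', '-', np.float64(-0.0), np.float64(0.01), np.float64(0.25), np.float64(0.26), np.float64(0.2), np.float64(0.64)]
0.25 ['-', '-', np.float64(0.0), np.float64(0.08), np.float64(0.25), np.float64(0.26), np.float64(0.2), np.float64(0.01)]
0.3 ['-', '-', '-', np.float64(0.2), np.float64(0.23), np.float64(0.35), np.float64(0.01), np.float64(0.01)]
0.35 ['-', '-', '-', np.float64(0.22), np.float64(0.65), np.float64(0.45), np.float64(0.0), np.float64(0.0)]
0.4 ['-', '-', '-', np.float64(0.24), np.float64(0.65), np.float64(0.53), np.float64(0.0), np.float64(0.0)]
0.45 ['-', '-', np.float64(0.51), np.float64(0.51), np.float64(0.51), np.float64(0.52), np.float64(0.0), np.float64(0.0)]
0.5 ['-', np.float64(0.6), np.float64(0.6), np.float64(0.6), np.float64(0.6), np.float64(0.54), np.float64(0.0), np.float64(0.0)]
0.55 [np.float64(0.64), np.float64(0.64), np.float64(0.64), np.float64(0.64), np.float64(0.64), np.float64(0.53), np.float64(0.0), np.float64(0.0)]
0.6 ['-', np.float64(0.64), np.float64(0.64), np.float64(0.64), np.float64(0.64), np.float64(0.53), np.float64(0.0), np.float64(0.01)]
0.65 ['-', '-', np.float64(0.64), np.float64(0.64), np.float64(0.64), np.float64(0.52), np.float64(0.0), np.float64(0.03)]
```

```bash
python3 drive.py '[[0,0,-0.04,0,0,0],[0,0,-0.08,0,0,0],[0,0,-0.12,0,0,0],[0,0,-0.16,0,0,0],[0,0,-0.18,0,0,0],[-0.005,0.04,-0.18,0,0,0],[-0.01,0.08,-0.18,0,0,2],[-0.015,0.12,-0.18,0,0,4],[-0.02,0.16,-0.18,0,0,6],[-0.027,0.2,-0.18,0,0,8],[-0.027,0.2,-0.18,0,0,10],[-0.027,0.2,-0.18,0,0,10]]' 0 20
```

```text
time_s: 1.1
tcp_pos: [0.1363, -0.4539, 0.4079]
eef_rot: [-179.9, 0.1, -176.5]
contact_force: [-0.9, -1.4, -0.3]
gripper_width: 0.0133
gripper_force: 0.0
```

```bash
python3 drive.py '[[-0.03,0.023,0,0,0,0],[-0.06,0.046,0,0,0,0],[-0.09,0.069,0,0,0,0],[-0.12,0.092,0,0,0,0],[-0.151,0.115,0,0,0,0],[-0.176,0.147,0,0,0,0],[-0.201,0.179,0,0,0,0],[-0.226,0.21,0,0,0,0],[-0.252,0.242,0,0,0,0],[-0.278,0.274,0,0,0,0],[-0.303,0.306,0,0,0,0],[-0.303,0.306,0,0,0,0]]' && python3 drive.py '[[-0.02,0.035,0,0,0,0],[-0.04,0.07,0,0,0,0],[-0.06,0.105,0,0,0,0],[-0.08,0.14,0,0,0,0],[-0.1,0.175,0,0,0,0],[-0.104,0.19,0.03,0,0,0],[-0.104,0.19,0.05,0,0,0],[-0.104,0.19,0.05,0,0,0]]'
```

```text
time_s: 2.1
tcp_pos: [0.4244, -0.1275, 0.4049]
eef_rot: [179.9, -0.1, -176.2]
contact_force: [-0.5, -1.0, 0.1]
gripper_width: 0.0006
gripper_force: 0.0
time_s: 2.77
tcp_pos: [0.5121, 0.0649, 0.3509]
eef_rot: [-179.9, -0.5, -176.4]
contact_force: [-0.6, -1.0, -0.7]
gripper_width: 0.0002
gripper_force: 0.0
```

```bash
python3 - <<'E'
from h import *
from plant import r
s=r.get_state();print(s["time_s"],s["tcp_pos"],s["eef_rot"],s["joints"])
for n in ("scene","side"):
    c=r.capture(n);np.savez(n+"1.npz",**c);P=cloud(c)
    m=(c["frame"].min(-1)>110)&(P[...,0]>.44)&(P[...,0]<.59)&(abs(P[...,1]+.03)<.06)
    for h in (.13,.16,.19,.22,.25,.275):
        q=P[m&(abs(P[...,2]-h)<.01)]
        if len(q)>5: print(n,h,len(q),np.median(q,0).round(3),q[:,0].min().round(3),q[:,0].max().round(3))
a=cv2.hconcat([np.load(f"{n}1.npz")["frame"][100:400,220:620] for n in ("scene","side")])
cv2.imwrite("pics/b.png",a[:,:,::-1])
E
```

```text
2.7667 [0.51214876 0.06485198 0.35092574] [-179.87818535   -0.52001595 -176.41689092] [ 2.89382029e+01  2.37080480e+00 -6.38343520e+00 -1.13773390e-01
 -8.17678645e+01 -1.15337737e+02]
scene 0.13 85 [ 0.494 -0.049  0.13 ] 0.451 0.57
scene 0.16 86 [ 0.487 -0.042  0.161] 0.451 0.569
scene 0.19 94 [ 0.489 -0.037  0.189] 0.45 0.565
scene 0.22 98 [ 0.489 -0.031  0.22 ] 0.448 0.569
scene 0.25 103 [ 0.488 -0.025  0.25 ] 0.45 0.566
scene 0.275 170 [ 0.499 -0.018  0.279] 0.45 0.568
side 0.13 259 [ 0.513 -0.05   0.131] 0.441 0.573
side 0.16 250 [ 0.514 -0.044  0.16 ] 0.457 0.573
side 0.19 276 [ 0.511 -0.038  0.19 ] 0.455 0.573
side 0.22 296 [ 0.512 -0.032  0.219] 0.456 0.574
side 0.25 329 [ 0.513 -0.026  0.25 ] 0.455 0.572
side 0.275 363 [ 0.512 -0.02   0.277] 0.454 0.572
```

View pics/b.png

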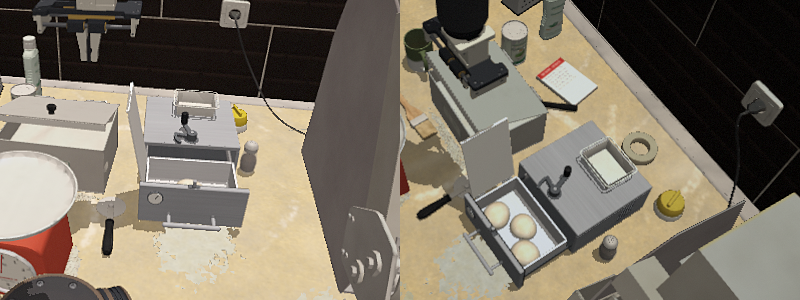

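```bash
python3 drive.py '[[0,0,0.035,0,0,0],[0,0,0.07,0,0,0],[0,0,0.1,0,0,0],[0,-0.03,0.102,0,0,0],[0,-0.05,0.102,0,0,0],[0,-0.065,0.102,0,0,0],[0,-0.08,0.102,0,0,0],[0,-0.095,0.102,0,0,0],[0,-0.11,0.102,0,0,0],[0,-0.12,0.102,0,0,0],[0,-0.13,0.102,0,0,0],[0,-0.13,0.102,0,0,0]]'
```

```text
time_s: 3.87
tcp_pos: [0.5214, -0.0675, 0.2555]
eef_rot: [-180.0, 0.1, -176.6]
contact_force: [0.1, -0.1, 0.5]
gripper_width: 0.0003
gripper_force: 0.0
```

```bash
python3 drive.py '[[0,-0.024,0.005,0,0,0],[0,-0.047,0.016,0,0,0],[0,-0.068,0.028,0,0,0],[0,-0.087,0.044,0,0,0],[0,-0.103,0.062,0,0,0],[0,-0.117,0.083,0,0,0],[0,-0.124,0.098,0,0,0],[0,-0.13,0.113,0,0,0],[0,-0.135,0.137,0,0,0],[0,-0.135,0.137,0,0,0]]' && python3 drive.py '[[0,-0.002,0.01,0,0,0],[0,-0.002,0.018,0,0,0],[0,-0.002,0.024,0,0,0],[0,-0.002,0.024,0,0,0]]'
```

```text
time_s: 4.7
tcp_pos: [0.5269, -0.2008, 0.1139]
eef_rot: [179.9, -0.3, -176.6]
contact_force: [-1.0, 0.8, -0.4]
gripper_width: 0.0007
gripper_force: 0.0
time_s: 5.03
tcp_pos: [0.529, -0.2022, 0.0929]
eef_rot: [180.0, -0.0, -176.5]
contact_force: [-0.9, 0.3, 0.2]
gripper_width: 0.0004
gripper_force: 0.0
```

```bash
python3 drive.py '[[0,0,0.003,0,0,0],[0,0,0.006,0,0,0],[0,0,0.008,0,0,0],[0,0,0.008,0,0,0]]'; python3 - <<'E'
from h import *
from plant import r
for n in ("scene","side"):
    c=r.capture(n);np.savez(n+"2.npz",**c)
a=cv2.hconcat([np.load(f"{n}2.npz")["frame"][130:400,250:560] for n in ("scene","side")])
cv2.imwrite("pics/c.png",a[:,:,::-1])
E
```

```text
time_s: 5.37
tcp_pos: [0.5324, -0.2023, 0.089]
eef_rot: [-179.9, 0.4, -176.4]
contact_force: [0.0, 4.2, 18.2]
gripper_width: 0.0003
gripper_force: 8.8
```

View pics/c.png

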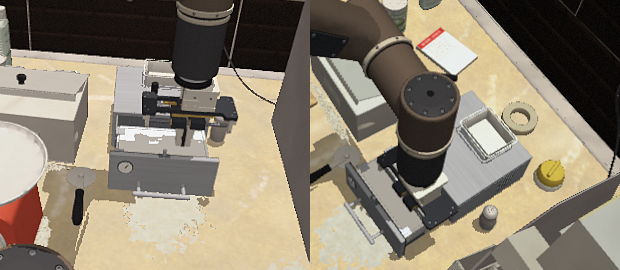

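```bash
python3 drive.py '[[0,0,-0.03,0,0,0],[0,0,-0.06,0,0,0],[0,0,-0.09,0,0,0],[0.04,0.015,-0.09,0,0,0],[0.08,0.03,-0.09,0,0,0],[0.12,0.045,-0.09,0,0,0],[0.12,0.045,-0.09,0,0,0]]'; python3 - <<'E'
from h import *
from plant import r
a=np.radians(3.5);O=np.array([.594,-.153]);R=np.array([[np.cos(a),-np.sin(a)],[np.sin(a),np.cos(a)]])
s=r.get_state();print("tcp cab",(s["tcp_pos"][:2]-O)@R,s["tcp_pos"][2])
c=r.capture("side");P=cloud(c);w=np.dstack([(P[...,:2]-O)@R,P[...,2]])
for y in (-.08,-.05,0,.05,.08):
    q=w[(abs(w[...,1]-y)<.012)&(w[...,0]<-.03)&(w[...,0]>-.115)&(w[...,2]<.14)];print(y,len(q),np.median(q[:,2]).round(4) if len(q) else 0)
E
```

```text
time_s: 6.05
tcp_pos: [0.4001, -0.1637, 0.1753]
eef_rot: [179.9, -0.1, -176.6]
contact_force: [-0.8, -0.5, -0.7]
gripper_width: 0.0009
gripper_force: 0.0
tcp cab [-0.19420865  0.00116051] 0.17533262090962312
-0.08 393 0.089
-0.05 377 0.0886
0 331 0.0902
0.05 226 0.09
0.08 189 0.0899
```

```bash
python3 drive.py '[[0,0,0.035,0,0,0],[0,0,0.07,0,0,0],[0,0,0.085,0,0,0],[-0.015,0,0.085,0,0,0],[-0.028,0,0.085,0,0,0],[-0.038,0,0.085,0,0,0],[-0.05,0,0.085,0,0,0],[-0.062,0,0.085,0,0,0],[-0.075,0,0.085,0,0,0],[-0.088,0,0.085,0,0,0],[-0.1,0,0.085,0,0,0],[-0.1,0,0.085,0,0,0]]' && python3 drive.py '[[-0.012,0,0,0,0,0],[-0.024,0,0,0,0,0],[-0.036,0,0,0,0,0],[-0.048,0,0,0,0,0],[-0.056,0,0,0,0,0],[-0.062,0,0,0,0,0],[-0.066,0,0,0,0,0],[-0.069,0,0,0,0,0],[-0.072,0,0,0,0,0],[-0.072,0,0,0,0,0]]'
```

```text
time_s: 7.1
tcp_pos: [0.5103, -0.1588, 0.0912]
eef_rot: [-180.0, 0.2, -176.5]
contact_force: [0.3, 0.5, 0.2]
gripper_width: 0.0005
gripper_force: 0.0
time_s: 7.93
tcp_pos: [0.5724, -0.1552, 0.09]
eef_rot: [180.0, -0.6, -176.6]
contact_force: [-20.9, 1.5, 13.9]
gripper_width: 0.0007
gripper_force: 10.1
```

```bash
python3 drive.py '[[-0.003,0,0,0,0,0],[-0.003,0,0,0,0,0]]' && python3 drive.py '[[0.02,0,0,0,0,0],[0.05,0,0,0,0,0],[0.05,0,-0.04,0,0,0],[0.05,0,-0.08,0,0,0],[0.05,0,-0.11,0,0,0],[0.05,0,-0.11,0,0,0]]'; python3 - <<'E'
from h import *
from plant import r
a=np.radians(3.5);O=np.array([.594,-.153]);R=np.array([[np.cos(a),-np.sin(a)],[np.sin(a),np.cos(a)]])
s=r.get_state();print("tcp cab",(s["tcp_pos"][:2]-O)@R,s["tcp_pos"],s["joints"])
for n,(u0,v0,u1,v1) in dict(side=(335,215,480,355),scene=(370,190,480,300)).items():
    c=r.capture(n);np.savez(n+"3.npz",**c);P=cloud(c)[v0:v1,u0:u1];f=c["frame"][v0:v1,u0:u1]
    w=np.dstack([(P[...,:2]-O)@R,P[...,2]])
    k=(w[...,2]>.15)&(w[...,2]<.168)&(f.max(-1)<80)&(w[...,0]>.03)&(abs(w[...,1])<.06);q=w[k];print(n,"knob",len(q),q.mean(0).round(4) if len(q) else 0, q[q[:,2]>.159].mean(0).round(4))
c=np.load("scene3.npz");P=cloud(c);w=np.dstack([(P[...,:2]-O)@R,P[...,2]])
for y in (-.08,-.04,.04,.08):
    q=w[(abs(w[...,1]-y)<.015)&(w[...,2]>.06)&(w[...,2]<.11)&(abs(w[...,0])<.1)];print("panel",y,len(q),np.median(q[:,0]).round(4) if len(q) else 0)
b=cv2.resize(np.load("side3.npz")["frame"][210:370,280:490],None,fx=2.2,fy=2.2)
b2=cv2.resize(c["frame"][180:340,340:490],None,fx=2.2,fy=2.2)
cv2.imwrite("pics/d.png",cv2.hconcat([b2,b])[:,:,::-1])
E
```

```text
time_s: 8.1
tcp_pos: [0.5724, -0.1551, 0.0899]
eef_rot: [180.0, -0.9, -176.6]
contact_force: [-29.1, 3.5, 21.0]
gripper_width: 0.0002
gripper_force: 14.6
time_s: 8.6
tcp_pos: [0.5357, -0.1583, 0.2085]
eef_rot: [-179.8, 0.7, -176.5]
contact_force: [0.6, 1.0, 0.1]
gripper_width: 0.0004
gripper_force: 0.0
tcp cab [-0.0584784 -0.0017036] [ 0.53573467 -0.15827044  0.2085003 ] [  3.73857384   9.91018794 -16.39698301   0.18152297 -62.95299368
 -90.3041148 ]
side knob 45 [0.0692 0.0149 0.1601] [0.0701 0.0156 0.1627]
scene knob 42 [0.0644 0.0188 0.1571] [0.0662 0.0185 0.1606]
panel -0.08 228 -0.0112
panel -0.04 226 -0.0118
panel 0.04 226 -0.0122
panel 0.08 218 -0.0157
```

View pics/d.png

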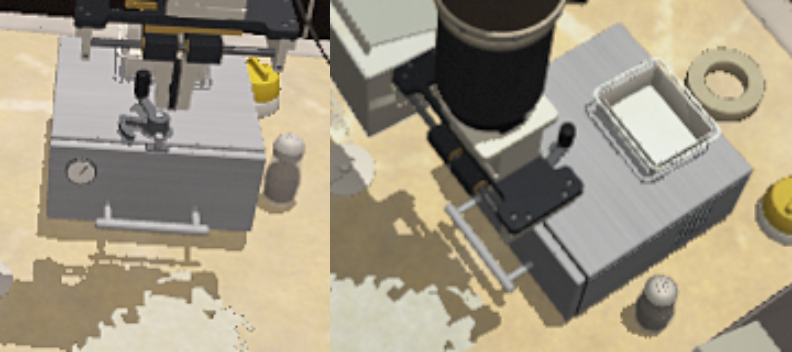

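```bash
python3 drive.py '[[-0.03,-0.001,0,0,0,6],[-0.06,-0.002,0,0,0,12],[-0.09,-0.004,0,0,0,18],[-0.12,-0.006,0,0,0,24],[-0.146,-0.007,0,0,0,30],[-0.146,-0.007,0,0,0,35],[-0.146,-0.007,0,0,0,35]]'; python3 - <<'E'
from h import *
from plant import r
a=np.radians(3.5);O=np.array([.594,-.153]);R=np.array([[np.cos(a),-np.sin(a)],[np.sin(a),np.cos(a)]])
s=r.get_state();print("tcp cab",(s["tcp_pos"][:2]-O)@R,s["tcp_pos"][2],s["eef_rot"])
c=np.load("side3.npz");P=cloud(c);w=np.dstack([(P[...,:2]-O)@R,P[...,2]])
q=w[(w[...,2]>.13)&(w[...,2]<.16)&(w[...,0]>.085)&(w[...,0]<.23)&(abs(w[...,1])<.11)];print("tray",np.percentile(q,[1,99],axis=0).round(3))
E
```

```text
time_s: 9.28
tcp_pos: [0.6782, -0.1555, 0.1976]
eef_rot: [-179.9, -0.2, 148.2]
contact_force: [-0.9, -0.6, -0.3]
gripper_width: 0.0001
gripper_force: 0.0
tcp cab [ 0.08391933 -0.00759661] 0.19759895650627782 [-1.79903516e+02 -1.56818400e-01  1.48216730e+02]
tray [[ 0.121 -0.07   0.13 ]
 [ 0.212  0.043  0.157]]
```

```bash
python3 drive.py '[[0,0,0.03,0,0,0],[0,0,0.053,0,0,0],[0,0,0.053,0,0,0],[0.005,0,0.053,0,0,0],[0.01,0,0.053,0,0,0],[0.015,0.003,0.053,0,0,0],[0.021,0.006,0.053,0,0,0],[0.027,0.008,0.053,0,0,0],[0.033,0.009,0.053,0,0,0],[0.04,0.009,0.053,0,0,0],[0.046,0.008,0.053,0,0,0],[0.046,0.008,0.053,0,0,0]]' && python3 drive.py '[[0.006,-0.002,0,0,0,0],[0.012,-0.004,0,0,0,0],[0.016,-0.006,0,0,0,0],[0.02,-0.008,0,0,0,0],[0.022,-0.009,0,0,0,0],[0.022,-0.009,0,0,0,0]]'; python3 - <<'E'
from plant import r
import numpy as np
s=r.get_state();a=np.radians(3.5);R=np.array([[np.cos(a),-np.sin(a)],[np.sin(a),np.cos(a)]])
print((s["tcp_pos"][:2]-np.array([.594,-.153]))@R)
E
```

```text
time_s: 10.28
tcp_pos: [0.6413, -0.124, 0.1481]
eef_rot: [-180.0, -0.0, 148.5]
contact_force: [1.6, 0.1, -0.1]
gripper_width: 0.0005
gripper_force: 0.1
time_s: 10.78
tcp_pos: [0.6233, -0.1211, 0.1479]
eef_rot: [179.8, 0.4, 148.5]
contact_force: [18.1, -4.4, -10.1]
gripper_width: 0.0005
gripper_force: 8.9
[0.03121429 0.0300466 ]
```

```bash
python3 drive.py '[[0.002,-0.002,0,0,0,0],[0.002,-0.002,0,0,0,0]]' && python3 drive.py '[[-0.02,0,0,0,0,0],[-0.03,0,0,0,0,0],[-0.03,0,-0.04,0,0,0],[-0.03,0,-0.08,0,0,0],[-0.03,0,-0.12,0,0,0],[-0.03,-0.04,-0.15,0,0,0],[-0.03,-0.08,-0.15,0,0,0],[-0.03,-0.1,-0.15,0,0,0],[-0.03,-0.1,-0.15,0,0,0]]'; python3 - <<'E'
from h import *
from plant import r
a=np.radians(3.5);O=np.array([.594,-.153]);R=np.array([[np.cos(a),-np.sin(a)],[np.sin(a),np.cos(a)]])
for n,(u0,v0,u1,v1) in dict(side=(335,215,480,355),scene=(370,190,480,300)).items():
    c=r.capture(n);np.savez(n+"4.npz",**c);P=cloud(c)[v0:v1,u0:u1];f=c["frame"][v0:v1,u0:u1]
    w=np.dstack([(P[...,:2]-O)@R,P[...,2]])
    q=w[(w[...,2]>.145)&(w[...,2]<.168)&(f.max(-1)<80)&(abs(w[...,0])<.08)&(abs(w[...,1])<.09)];print(n,"knob",len(q),q.mean(0).round(4) if len(q) else 0)
b=cv2.resize(np.load("side4.npz")["frame"][210:370,280:490],None,fx=2.2,fy=2.2)
b2=cv2.resize(np.load("scene4.npz")["frame"][180:340,340:490],None,fx=2.2,fy=2.2)
cv2.imwrite("pics/e.png",cv2.hconcat([b2,b])[:,:,::-1])
E
```

```text
time_s: 10.95
tcp_pos: [0.6228, -0.1215, 0.1484]
eef_rot: [179.6, 0.6, 148.5]
contact_force: [24.3, -2.7, -13.4]
gripper_width: 0.0001
gripper_force: 11.4
time_s: 11.7
tcp_pos: [0.5862, -0.2257, 0.2984]
eef_rot: [-180.0, -0.1, 148.3]
contact_force: [0.2, 0.7, 0.1]
gripper_width: 0.0003
gripper_force: 0.0
side knob 51 [0.0215 0.0468 0.1581]
scene knob 59 [0.0165 0.0512 0.1553]
```

View pics/e.png

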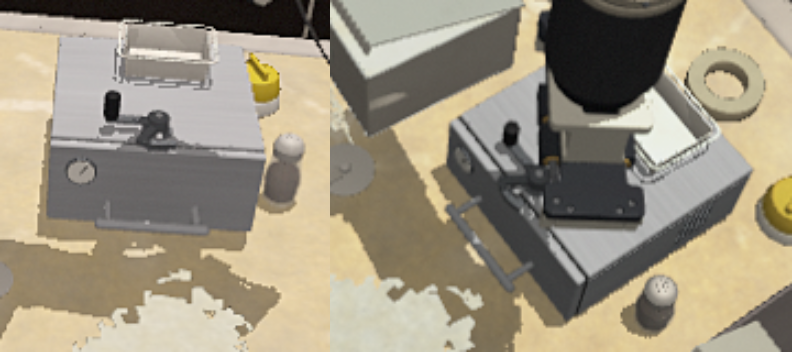

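The pictures show the knob at the left along the front edge (scene crop 112,103), the hook in front of the pin (150,143), the drawer home, and the bystanders in place. The arm is clear.

```bash
python3 -c "
from plant import r
print(r.close_job())"
```

```text
the job is handed in; nothing more can be done
None
```

The job is handed in, at about 12 s of robot time: the cover is flat over the dough, the drawer is fully home, the latch is swung to its stop with its hook in front of the pin, and the tray and salt shaker stand where they were.

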